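# Lock the end stop and hold a bronze casting in the fixture corner

### The arm

A 6-joint arm with a two-finger parallel gripper is mounted at the origin on the work surface. World frame = base frame: x ahead of the robot, y to its left, z up, the work surface at z = 0. Lengths are in m, angles in rad, forces in N, time in s.
With the tool pointing down it reaches from about 0.25 to 0.775 m from the base axis. Payload 4 kg.
Tool frame: the origin (TCP) lies midway between the tips of the shut fingers; the grasp point (between the pads) lies 19 mm behind it (robot.tcp_to_grasp is the distance from the TCP to the grasp point, in m); x points along the fingers, y is the direction in which the jaws open and shut, and the axes are right-handed (so a half turn about x gives the same grasp; the last joint's range is limited). The gripper opens to 94 mm and grips with 3 to 60 N. Pads are 16 mm wide; open, the fingers measure 119 mm over their backs; the gripper's body (75 mm by 177 mm) begins 78 mm behind the grasp point.
Start: joints at [-1.37, 0.087, 1.371, -0, 1.684, -0.103], TCP at [0.165, -0.525, 0.184] pointing down, gripper open.
Joint ranges: [-3.1, 3.1], [-0.76, 2.03], [0.27, 2.55], [-1.08, 4.22], [0.17, 2.65], [-2.57, 2.57]. Speed limits (rad/s): [2.79, 2.79, 3.14, 3.14, 3.14, 3.14].

### API

Orientations are given as [roll, pitch, yaw] about the fixed x, y, z axes, in that order (R = Rz(yaw) Ry(pitch) Rx(roll)).
In Python, from bench import robot gives the robot as it stands.
- The arm moves only by the tool send_rows, never from a script. Its argument "increments" is a list of rows, each a list of 5 numbers: the opening, from -1 (shut) to 1 (fully open), so that 0 is half open, then the shift along the tool's x, y, z in m, then the turn about the tool's x in rad. In form: [[hand, tx, ty, tz, roll], ...]. A call has 1 to 5 rows; each row is the pose to reach, as a shift and turn from the pose commanded when the call began, along the tool's axes at that moment; what a row does not reach only later rows make up. A row lasts 1/12 s, in which the tool goes at most 41.7 mm and 7.16 degrees, less where a joint would pass 70% of its speed; a pose out of reach is approached as far as the arm can. A call with a gripper value outside its range is refused whole. The fingers move at their own pace and stop on an object; the grip force is fixed at half the most. Time passes only in rows, so rows that repeat a pose let the fingers close. It gives the time, the measured TCP pose, the force and the opening at its end, in the units of the state.
- robot.get_obs(): the state, without advancing time (a new reading comes with each control period).
- robot.snapshot(name): name is "side" or "top"; returns a dict with "image" (400x640x3 uint8, red, green, blue), "intrinsics" (3x3 intrinsics, pixels), "k1" (the pictures are not rectified: a ray, as slopes to the right and down, at radius r is drawn at 1 + k1 r^2 times it, then the intrinsics apply), "world_from_camera" (4x4, takes a point from camera to world coordinates). Camera axes: x right, y down, z forward; pixel columns grow to the right and rows downward; lengths in m; the calibration is good to about 2 mm. A picture is of the moment at which its call begins. There is no depth.
- robot.close_job(): hands the job in, once; it reports no verdict.
The state is a dict: "time": time; "joint_positions": joint angles; "qvel": joint speeds; "joint_torque": joint torques, N m; "tool_pos": TCP position; "ee_rot": TCP orientation; "wrist_force": force on the tool from outside, world axes, zero at the start; "wrist_torque": the same for the moment, N m; "width": finger opening in m.
Only numpy, scipy, OpenCV 4.12 (cv2) and the standard library are available. Lean on these libraries where they do the work, as an engineer would, in place of code of your own. Each camera call takes 0.05 s, during which the arm holds its last target.

### The job

On the drilling fixture, turn the end stop's collar round to its red locked mark, which runs the stop pin out. Then load the bronze casting, flat on the plate with its plain long face square against the fence and its plain end up against the pin, and finish by holding it firmly there with one diagonal push, down on the plate and back on the fence at once, so that I can do up the strap clamps. Finish while still pushing, without letting go, and leave the raw iron casting and everything else lying on the bench and plate where it is.

Things in the scene. Friction and masses are not known exactly. Their poses are not given: they have to be found in the camera images.
- fixture: Drilling fixture bolted to the bench. Its plate is 210 mm (x) by 330 mm (y), top 25 mm above the bench. Origin at bench level under the plate's centre; +x points square to the fence, towards it (away from the robot side), +y runs along the fence towards the end stop, z up. Two low strap clamps stand swung aside at (-20, -125) and (-82, 111) mm, up to 75 mm above the bench. End stop housing: dark block, x 10 to 66, y 63 to 117 mm, top 55 mm above the bench.
- plate: The fixture's flat grey iron plate with three dark T-slots; same origin and axes as the fixture; its top is at z = 25 mm. Plate, fence and pin are ground and oiled: the casting slides on them easily (friction about 0.2).
- fence: Bright ground steel bar along the far edge of the plate, 22 mm thick, 205 mm long, standing 34 mm above the plate (top 59 mm above the bench; the screw heads on it reach 65 mm). Origin on the face that the work bears on, at the foot, mid-length: 60 mm in x and -45 mm in y from the fixture's origin; axes as the fixture's.
- stop_pin: Round steel stop pin, 20 mm diameter flat head, lying along the fixture's y axis and facing -y. Origin at the centre of the head's flat tip, 19 mm above the plate and 22 mm in front of the fence face. The collar drives it through a spiral cam, 5 mm per rad: drawn back 6 mm with the collar at 0, run out to its working place (tip at y = 45 mm in the fixture frame) at the locked mark. The cam holds itself: pushing on the pin does not turn the collar back.
- collar (a joint): Angle of the knurled steel lock collar on top of the end stop, about a vertical axis. It grows clockwise seen from above. 0 = free (about where it starts); 1.2 rad = its white line meets the red mark, locked; a dead stop lies just past it at 1.23 rad. It needs about 0.2 N m to turn and stays where it is left.
- collar_axis (a point): Point on the collar's axis of rotation, on its upper face, 69 mm above the bench.
- collar_knob (a point): In the upright black knob on the collar's handle arm, on the knob's centre line, 52 mm from the collar's axis and 91 mm above the bench. The knob is about 16 mm in diameter and reaches from 65 to 105 mm above the bench; it turns with the collar.
- seat_corner (a point): The corner of the seat: on the plate's top, on the fence face, level with the tip of the run-out stop pin. (60, 45, 25) mm in the fixture frame.
- work: Bronze casting, 0.47 to 0.66 kg: a body 44 mm (x) by 70 mm (y) by 38 mm high, with a boss on top, 24 mm (x) by 30 mm (y), rising from 38 to 66 mm, the place to grip. Origin under the body's centre. +x is the plain long face (for the fence); the -x face carries six steel studs 7 mm long; +y is the plain end (for the pin); the -y end has a bored round rim 3 mm proud. It starts on the bench to the right of the fixture with its axes within about 40 degrees of the world's.
- work_corner (a point): The lower corner of the bronze casting between its plain long face and its plain end: (22, 35, 0) mm in its frame.
- iron_casting: Bystander: raw dark iron casting of the same shape without studs, on the bench; it and the bronze one may change places. Origin under its centre.
- spanner: Bystander: small steel double-ended spanner, 138 mm long, 6 mm thick, lying on the plate near its front edge. Origin under its centre. Its long axis runs along the fixture's y.
- cover: Bystander: round brass cover, 58 mm diameter, 10 mm high, on the bench. Origin under its centre.
- mug: Bystander: white mug, 84 mm diameter, 95 mm high. Origin under its centre.
- pliers: Bystander: red-handled pliers lying on the bench, about 190 mm long. Origin at the pivot, underneath.
- screwdriver: Bystander: amber-handled screwdriver, 200 mm long, lying on the bench.
- oil_bottle: Bystander: aluminium oil bottle, 72 mm diameter, 200 mm high. Origin under its centre.
- spool: Bystander: dark spool, 60 mm diameter, 85 mm high. Origin under its centre.
Things that resemble listed ones, but are neither listed nor needed, are in the scene too. Several things have the shape of the work; the one meant has the colours described above.

How it is judged:
By the outcome, as a careful person would: the job done as asked, in the order asked, and still so for the second after the job is handed in, while the arm keeps its last pose, push and grip.
It also fails if it takes over 64 s, if anything falls off the work surface, if the arm or the gripper's body presses on something with over 40 N, if the wrist force passes 120 N, or if a joint passes its speed limit or range.

## Working session

There is one attempt and no reset: what is moved stays moved. The work goes in short steps, Python scripts to look and compute and a tool call to move; the robot and the scene stay as the last step left them, time stands still between calls to the robot, and variables do not carry over. Pictures are saved under pics/ and viewed, and the job is handed in when it is done.

Besides the shell and the picture viewer there is one more tool, called after ">>>" in YAML: its name, and indented under it one key for each argument. send_rows: Moves the arm, as the interface text tells. Its arguments: {"type":"object","properties":{"increments":{"type":"array"}},"required":["increments"]}

```bash
ls; mkdir -p pics; cat > h.py <<'E'
import numpy as np, cv2
from bench import robot
def snap(n,f=None):
    s=robot.snapshot(n)
    if f: cv2.imwrite('pics/'+f,s['image'][:,:,::-1])
    return s
def ray(s,u,v):
    K=np.array(s['intrinsics']);k=s['k1'];T=np.array(s['world_from_camera'])
    p=np.linalg.inv(K)@[u,v,1];d=p[:2];x=d.copy()
    for _ in range(30): x=d/(1+k*(x@x))
    return T[:3,3],T[:3,:3]@np.array([x[0],x[1],1])
def onz(s,u,v,z):
    o,d=ray(s,u,v);return o+d*(z-o[2])/d[2]
def proj(s,P):
    K=np.array(s['intrinsics']);T=np.array(s['world_from_camera'])
    c=T[:3,:3].T@(np.array(P)-T[:3,3]);x=c[:2]/c[2];x=x*(1+s['k1']*(x@x));return (K@[x[0],x[1],1])[:2]
def tri(s1,a,s2,b):
    o1,d1=ray(s1,*a);o2,d2=ray(s2,*b)
    d1/=np.linalg.norm(d1);d2/=np.linalg.norm(d2)
    A=np.stack([d1,-d2],1);t=np.linalg.lstsq(A,o2-o1,rcond=None)[0]
    p,q=o1+d1*t[0],o2+d2*t[1];return (p+q)/2,np.linalg.norm(p-q)
E
python3 - <<'E'
from h import *
for n in('side','top'):
    s=snap(n,n+'0.png');print(n,np.round(s['intrinsics'],1).tolist(),s['k1'],np.round(s['world_from_camera'],3).tolist())
print(robot.get_obs(),robot.tcp_to_grasp)
E
```

```text
pics
side [[429.4, 0.0, 317.4], [0.0, 429.4, 199.3], [0.0, 0.0, 1.0]] 0.02277041787017961 [[0.945, -0.198, 0.259, 0.162], [-0.326, -0.626, 0.708, -1.06], [0.022, -0.754, -0.656, 1.058], [0.0, 0.0, 0.0, 1.0]]
top [[481.8, 0.0, 319.0], [0.0, 481.8, 205.5], [0.0, 0.0, 1.0]] -0.08896263742149774 [[0.002, -0.991, 0.133, 0.374], [-1.0, -0.005, -0.02, 0.016], [0.02, -0.133, -0.991, 1.41], [0.0, 0.0, 0.0, 1.0]]
{'time': 0.1, 'joint_positions': array([-1.37009611e+00,  8.78871640e-02,  1.37209865e+00, -2.92882451e-05,
        1.68358890e+00, -1.03103487e-01]), 'qvel': array([-0.00061356, -0.0033668 , -0.00394299, -0.00012487,  0.0001792 ,
        0.0009258 ]), 'joint_torque': array([ 3.08515919e-03, -3.41253519e+01, -3.03301013e+01,  7.22063310e-02,
        3.04439839e-02, -8.91136415e-05]), 'tool_pos': array([ 0.16440981, -0.52429176,  0.18312021]), 'ee_rot': array([-1.65921483,  1.56881405,  1.78617826]), 'wrist_force': array([ 0.16355684, -0.67720374,  0.18178883]), 'wrist_torque': array([ 0.02019687,  0.00408565, -0.00502787]), 'width': 0.09399072447159613} 0.0188
```

View pics/side0.png

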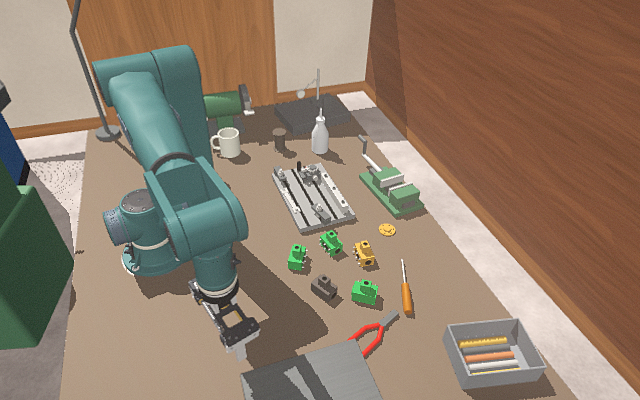

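View pics/top0.png

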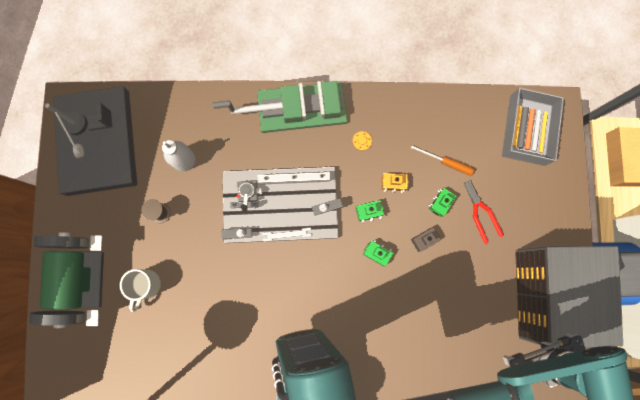

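The same-shaped parts in the top view are a gold one at (396,182), three green ones at (371,211), (443,202) and (379,252), and a dark iron one at (428,238). Gold with studs fits the bronze casting. I'll confirm that in an enlarged crop.

```bash
python3 - <<'E'
import cv2
t=cv2.imread('pics/top0.png');s=cv2.imread('pics/side0.png')
cv2.imwrite('pics/c1.png',cv2.resize(t[155:265,215:355],None,fx=5.6,fy=5.4,interpolation=cv2.INTER_CUBIC))
a=cv2.resize(t[160:270,345:455],(400,400),interpolation=cv2.INTER_CUBIC)
b=cv2.resize(s[215:310,280:390],(400,400),interpolation=cv2.INTER_CUBIC)
cv2.imwrite('pics/c2.png',cv2.hconcat([a,b]))
cv2.imwrite('pics/c3.png',cv2.resize(s[150:240,260:370],None,fx=6.5,fy=6.5,interpolation=cv2.INTER_CUBIC))
E
```

```text
(no output)
```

View pics/c1.png

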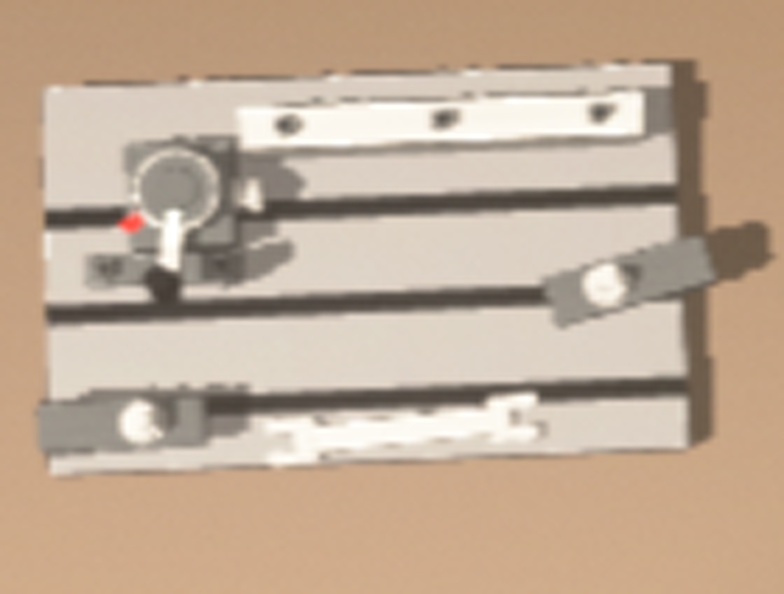

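View pics/c2.png

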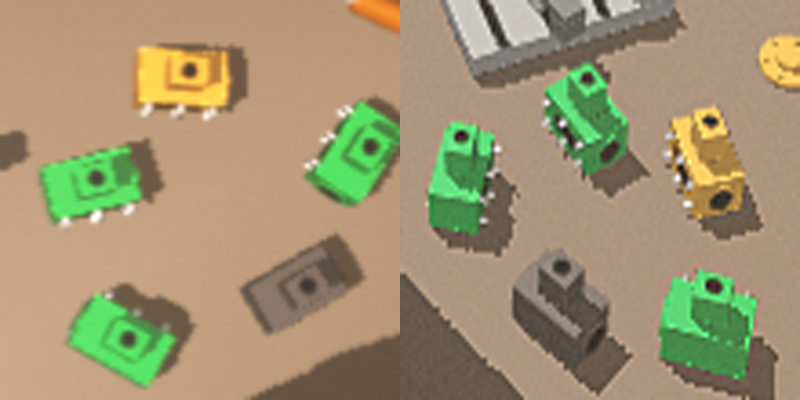

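View pics/c3.png

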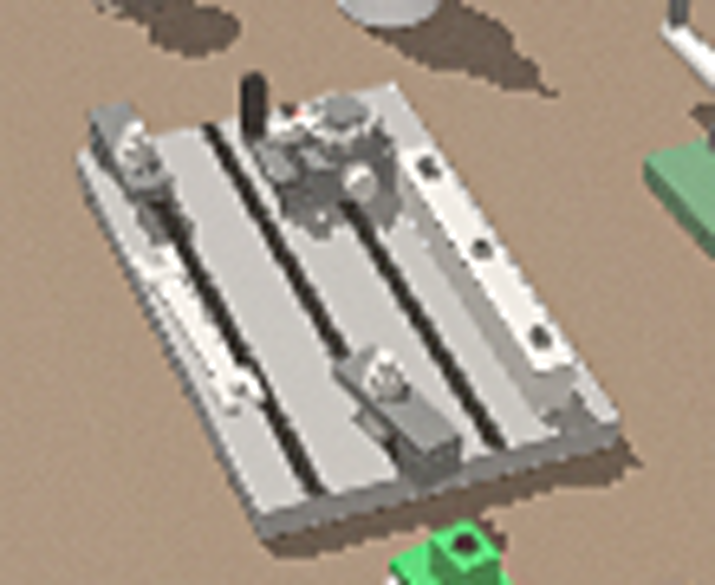

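The crop confirms that the gold part at (396,182) in top and (364,252) in side is the bronze casting. It's the only gold one, with steel studs on its robot-side long face and a bored rim to the right. The three green parts are decoys and the dark one is the iron casting. Next I'll measure the fixture and the casting.

```bash
python3 - <<'E'
from h import *
s=snap('top');d=snap('side')
c=lambda x,y:(215+x/5.6-.5+.09,155+y/5.4-.5+.09)
for n,p,z in [('TL',(43,88),.025),('TR',(672,63),.025),('BR',(689,447),.025),('BL',(50,473),.025),
 ('fTL',(236,108),.059),('fTR',(642,91),.059),('fBR',(644,134),.059),('fBL',(240,150),.059),('slotA0',(47,218),.025),('slotA1',(677,194),.025),('s2a',(47,314),.025),('s2b',(540,295),.025),('collar',(175,187),.069),('knob',(163,283),.105),('scr1',(288,124),.062),('scr3',(600,112),.062),('clampR',(604,285),.07),('clampL',(142,421),.07)]:
    print(n,np.round(c(*p),2),np.round(onz(s,*c(*p),z),4))
for nm,S in(('top',s),('side',d)):
    h=cv2.cvtColor(S['image'],cv2.COLOR_RGB2HSV)
    m=((h[...,0]>15)&(h[...,0]<28)&(h[...,1]>140)&(h[...,2]>90)).astype(np.uint8)
    cs,_=cv2.findContours(m,0,2)
    for q in cs:
        if cv2.contourArea(q)>60: print(nm,cv2.minAreaRect(q),np.round(q.reshape(-1,2).mean(0)),cv2.contourArea(q))
E
python3 - <<'E'
import cv2
t=cv2.imread('pics/top0.png');s=cv2.imread('pics/side0.png')
a=cv2.resize(t[165:200,376:416],(400,350),interpolation=cv2.INTER_CUBIC)
b=cv2.resize(s[235:270,345:385],(400,350),interpolation=cv2.INTER_CUBIC)
cv2.imwrite('pics/c4.png',cv2.hconcat([a,b]))
E
```

```text
TL [222.27 170.89] [0.6601 0.2727 0.025 ]
TR [334.59 166.26] [ 0.6756 -0.0566  0.025 ]
BR [337.63 237.37] [ 0.4668 -0.0648  0.025 ]
BL [223.52 242.18] [0.4515 0.2631 0.025 ]
fTL [256.73 174.59] [0.6427 0.1675 0.059 ]
fTR [329.23 171.44] [ 0.653  -0.0394  0.059 ]
fBR [329.59 179.4 ] [ 0.6298 -0.0404  0.059 ]
fBL [257.45 182.37] [0.6202 0.165  0.059 ]
slotA0 [222.98 194.96] [0.5888 0.2685 0.025 ]
slotA1 [335.48 190.52] [ 0.6034 -0.059   0.025 ]
s2a [222.98 212.74] [0.5367 0.267  0.025 ]
s2b [311.02 209.22] [0.5481 0.0121 0.025 ]
collar [245.84 189.22] [0.5986 0.1963 0.069 ]
knob [243.7 207. ] [0.5433 0.1962 0.105 ]
scr1 [266.02 177.55] [0.6337 0.1406 0.062 ]
scr3 [321.73 175.33] [ 0.6409 -0.0179  0.062 ]
clampR [322.45 207.37] [ 0.5479 -0.0198  0.07  ]
clampL [239.95 232.55] [0.4761 0.21   0.07  ]
top ((395.0, 181.0), (16.0, 26.0), 90.0) [397. 184.] 366.0
top ((361.5, 140.0), (18.0, 19.0), 90.0) [361. 139.] 267.5
top ((616.48974609375, 160.52230834960938), (60.15484619140625, 27.298908233642578), 69.67686462402344) [617. 160.] 643.5
top ((543.0000610351562, 132.50001525878906), (3.568420171737671, 39.45086669921875), 7.594643592834473) [543. 135.] 81.5
top ((517.2545776367188, 125.96653747558594), (3.6480565071105957, 40.579002380371094), 7.765166282653809) [517. 126.] 101.5
side ((481.4726257324219, 341.23974609375), (6.438114166259766, 47.26517868041992), 83.9909896850586) [485. 341.] 152.0
side ((405.5779113769531, 296.3565368652344), (27.070188522338867, 5.432144641876221), 84.80557250976562) [406. 298.] 93.5
side ((364.0689697265625, 253.67242431640625), (25.068870544433594, 15.969799041748047), 68.19859313964844) [364. 254.] 264.5
side ((386.5, 229.5), (11.0, 15.0), 90.0) [386. 230.] 133.0
```

View pics/c4.png

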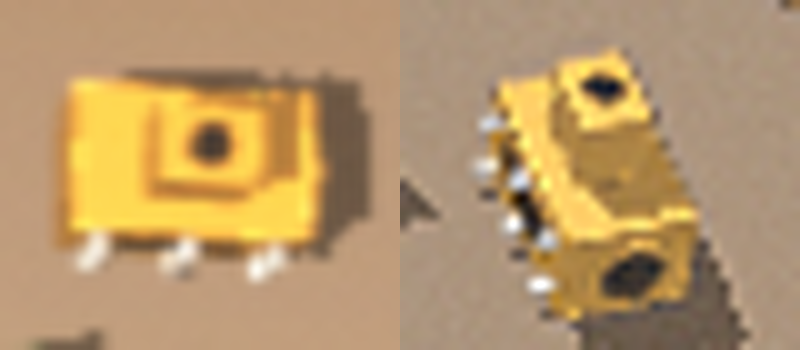

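```bash
cat >> h.py <<'E'
from scipy.spatial.transform import Rotation as Rt
def tool():
    o=robot.get_obs();R=Rt.from_euler('xyz',o['ee_rot']).as_matrix();return o,R
def inc(P,Rc=None,cmd=None):
    o,R=tool();R=R if Rc is None else Rc
    return R.T@(np.array(P)-o['tool_pos'])
E
python3 - <<'E'
from h import *
s=snap('top');d=snap('side')
print('boss',tri(s,(396.75,178.85),d,(364.95,243.35)),onz(s,396.75,178.85,.066),onz(d,364.95,243.35,.066))
ct=lambda x,y:(376+x/10-.45,165+y/10-.45); cd=lambda x,y:(345+(x-400)/10-.45,235+y/10-.45)
for z,p in((.066,[(155,95),(268,98),(266,190),(152,188)]),(.038,[(70,80),(318,92),(318,242),(72,232)])):
    for q in p: print(z,np.round(onz(s,*ct(*q),z),4))
print('side')
for z,p in((.066,[(556,68),(615,50),(650,108),(588,130)]),(.038,[(500,82),(560,245),(695,215)])):
    for q in p: print(z,np.round(onz(d,*cd(*q),z),4))
print('knob',onz(d,298.9,162,.105),tri(s,(243.7,207),d,(298.9,162)))
o,R=tool();print(np.round(R,4))
E
```

```text
boss (array([ 0.63085547, -0.23230086,  0.06188049]), np.float64(0.0026885971615310997)) [ 0.63138714 -0.23194171  0.066     ] [ 0.62751454 -0.23563626  0.066     ]
0.066 [ 0.6452 -0.2158  0.066 ]
0.066 [ 0.6446 -0.2484  0.066 ]
0.066 [ 0.6179 -0.2472  0.066 ]
0.066 [ 0.6182 -0.2144  0.066 ]
0.038 [ 0.6551 -0.1958  0.038 ]
0.038 [ 0.6521 -0.2687  0.038 ]
0.038 [ 0.6077 -0.2676  0.038 ]
0.038 [ 0.6102 -0.1956  0.038 ]
side
0.066 [ 0.6165 -0.223   0.066 ]
0.066 [ 0.6376 -0.2215  0.066 ]
0.066 [ 0.6378 -0.2479  0.066 ]
0.066 [ 0.6155 -0.2505  0.066 ]
0.038 [ 0.6095 -0.1995  0.038 ]
0.038 [ 0.6004 -0.2696  0.038 ]
0.038 [ 0.6459 -0.2712  0.038 ]
knob [0.54117429 0.1900571  0.105     ] (array([0.54366972, 0.197044  , 0.09965066]), np.float64(0.0007243284221060294))
[[-2.000e-04  2.991e-01 -9.542e-01]
 [ 7.000e-04 -9.542e-01 -2.991e-01]
 [-1.000e+00 -7.000e-04 -0.000e+00]]
```

```bash
cat >> h.py <<'E'
# simulate a chain of calls: start pose p (xyz), a (jaw angle); each call -> total shift in tool axes
def call(p,a,p2,a2):
    dx,dy,dz=np.array(p2)-np.array(p);c,s=np.cos(a),np.sin(a)
    return np.round([-dz,dx*c+dy*s,dx*s-dy*c,-(a2-a)],4)
def cur():
    o,R=tool();return o['tool_pos'],np.arctan2(R[1,1],R[0,1])
E
python3 - <<'E'
from h import *
p,a=cur();print(p,a)
K=np.array([.5425,.194,.184]);A=np.pi/2
for i in range(1,6):
    p2=p+(K-p)/(6-i);a2=a+(A-a)/(6-i);print(call(p,a,p2,a2));p,a=p2,a2
E
```

```text
[ 0.16447559 -0.52463448  0.18378615] -1.267022590252742
[-0.     -0.1145 -0.1151 -0.5676]
[-0.     -0.0347 -0.1587 -0.5676]
[-0.      0.056  -0.1524 -0.5676]
[-0.      0.1292 -0.0984 -0.5676]
[-0.      0.1618 -0.0135 -0.5676]
```

>>> send_rows:
  increments:
    - [0,0,-0.023,-0.023,-0.1135]
    - [0,0,-0.046,-0.046,-0.227]
    - [0,0,-0.069,-0.069,-0.3405]
    - [0,0,-0.092,-0.092,-0.454]
    - [0,0,-0.1145,-0.115,-0.5675]

```text
time: 0.72
tool_pos: [0.2404, -0.3797, 0.1841]
ee_rot: [2.399, 1.571, 0.134]
wrist_force: [-0.1, -0.1, -0.0]
width: 0.064
```

>>> send_rows:
  increments:
    - [0,0,-0.007,-0.032,-0.1135]
    - [0,0,-0.014,-0.064,-0.227]
    - [0,0,-0.021,-0.096,-0.3405]
    - [0,0,-0.028,-0.128,-0.454]
    - [0,0,-0.035,-0.159,-0.5675]

```text
time: 1.13
tool_pos: [0.316, -0.2354, 0.1843]
ee_rot: [1.034, 1.57, -0.663]
wrist_force: [0.3, 0.9, 0.7]
width: 0.0467
```

>>> send_rows:
  increments:
    - [0,0,0.011,-0.0305,-0.1135]
    - [0,0,0.022,-0.061,-0.227]
    - [0,0,0.034,-0.0915,-0.3405]
    - [0,0,0.045,-0.122,-0.454]
    - [0,0,0.056,-0.152,-0.5675]

```text
time: 1.55
tool_pos: [0.3916, -0.0921, 0.1844]
ee_rot: [0.708, 1.57, -0.422]
wrist_force: [0.9, -0.3, -0.3]
width: 0.0471
```

>>> send_rows:
  increments:
    - [0,0,0.026,-0.02,-0.1135]
    - [0,0,0.052,-0.04,-0.227]
    - [0,0,0.078,-0.06,-0.3405]
    - [0,0,0.104,-0.079,-0.454]
    - [0,0,0.129,-0.098,-0.5675]

```text
time: 1.97
tool_pos: [0.4672, 0.0513, 0.1842]
ee_rot: [0.168, 1.57, -0.394]
wrist_force: [0.8, -0.5, -0.4]
width: 0.0469
```

```bash
python3 - <<'E'
from h import *
p,a=cur();print(p,a,robot.get_obs()['time'])
print(call(p,a,[.5425,.194,.15],np.pi/2))
E
```

```text
[0.46723236 0.05134756 0.18422649] 1.0092220278244666 1.9667
[ 0.0342  0.1608 -0.0123 -0.5616]
```

>>> send_rows:
  increments:
    - [0,0,0.032,-0.0025,-0.112]
    - [0,0,0.064,-0.005,-0.224]
    - [0,0.01,0.096,-0.0075,-0.336]
    - [0,0.02,0.128,-0.01,-0.448]
    - [0,0.03,0.161,-0.012,-0.5615]

```text
time: 2.38
tool_pos: [0.5438, 0.1934, 0.154]
ee_rot: [-0.08, 1.57, -0.081]
wrist_force: [1.2, -0.1, 0.2]
width: 0.0466
```

```bash
python3 - <<'E'
from h import *
p,a=cur();print(p,a,robot.get_obs()['time'])
s=snap('top','t1.png');d=snap('side','s1.png')
a_=cv2.resize(s['image'][150:270,200:320],(400,400),interpolation=cv2.INTER_CUBIC)
b=cv2.resize(d['image'][110:210,240:340],(400,400),interpolation=cv2.INTER_CUBIC)
cv2.imwrite('pics/c5.png',cv2.hconcat([a_,b])[:,:,::-1])
print(proj(s,p),proj(d,p))
E
```

```text
[0.54377433 0.19338477 0.15397228] 1.5703175732733519 2.3833
[242.27795967 204.42627898] [299.21934696 150.56438699]
```

View pics/c5.png

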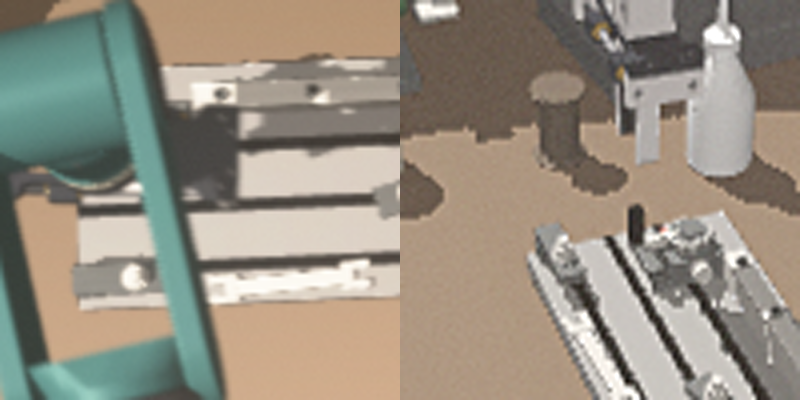

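>>> send_rows:
  increments:
    - [0,0.018,0,-0.001,0]
    - [0,0.036,0,-0.001,0]
    - [0,0.054,0,-0.001,0]
    - [0,0.071,0,-0.001,0]
    - [0,0.071,0,-0.001,0]

```text
time: 2.9
tool_pos: [0.5393, 0.1903, 0.0793]
ee_rot: [-2.826, 1.563, -2.834]
wrist_force: [-0.8, -0.0, 0.5]
width: 0.0471
```

```bash
python3 - <<'E'
from h import *
p,a=cur();print(p,a,robot.get_obs()['time'])
d=snap('side','s2.png')
cv2.imwrite('pics/c6.png',cv2.resize(d['image'][140:210,260:340],(800,600),interpolation=cv2.INTER_CUBIC)[:,:,::-1])
E
```

```text
[0.53932623 0.19025955 0.07931818] 1.5627630610922196 2.9
```

View pics/c6.png

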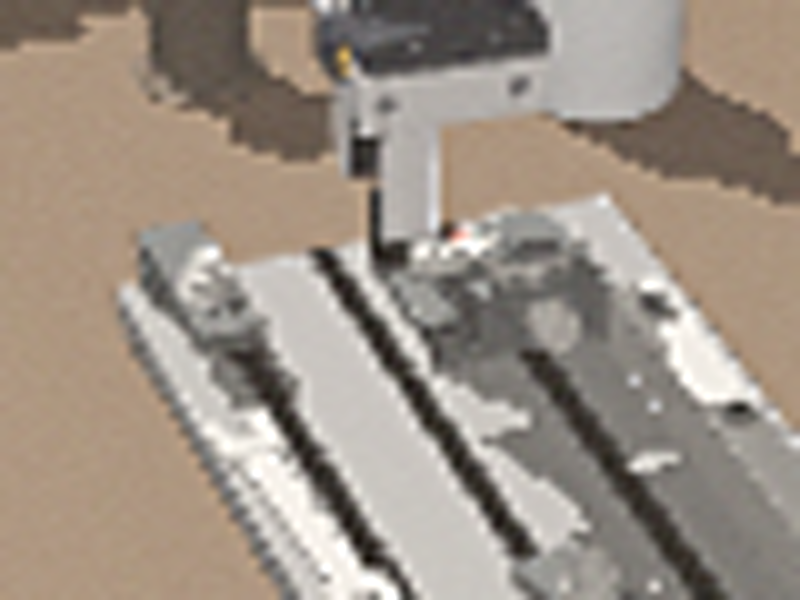

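>>> send_rows:
  increments:
    - [0,0,0,0,0]
    - [0,0,0,0,0]

```text
time: 3.12
tool_pos: [0.5432, 0.1916, 0.0851]
ee_rot: [0.167, 1.568, 0.16]
wrist_force: [1.2, 0.5, -0.0]
width: 0.0469
```

>>> send_rows:
  increments:
    - [-1,0,0,0,0]
    - [-1,0,0,0,0]
    - [-1,0,0,0,0]
    - [-1,0,0,0,0]
    - [-1,0,0,0,0]

```text
time: 3.53
tool_pos: [0.5425, 0.1925, 0.0838]
ee_rot: [0.999, 1.569, 0.993]
wrist_force: [-0.5, 3.7, 2.7]
width: 0.017
```

```bash
python3 - <<'E'
from h import *
p,a=cur();print(p,a,robot.get_obs()['time'],robot.get_obs()['width'],robot.get_obs()['wrist_force'])
E
```

```text
[0.54252238 0.19254274 0.08377897] 1.5646014097566938 3.5333 0.01703351618014505 [-0.53028992  3.72031058  2.73282507]
```

>>> send_rows:
  increments:
    - [-1,0,0.0032,0.0001,0.06]
    - [-1,0,0.0064,0.0004,0.12]
    - [-1,0,0.0096,0.0009,0.18]
    - [-1,0,0.0127,0.0015,0.24]
    - [-1,0,0.0158,0.0024,0.3]

```text
time: 3.95
tool_pos: [0.5449, 0.2074, 0.0837]
ee_rot: [-0.459, 1.57, -0.769]
wrist_force: [-0.5, -0.1, 0.3]
width: 0.0003
```

>>> send_rows:
  increments:
    - [-1,0,0.0032,0.0001,0.06]
    - [-1,0,0.0064,0.0004,0.12]
    - [-1,0,0.0096,0.0009,0.18]
    - [-1,0,0.0127,0.0015,0.24]
    - [-1,0,0.0158,0.0024,0.3]

```text
time: 4.37
tool_pos: [0.5517, 0.222, 0.0831]
ee_rot: [-1.587, 1.57, -2.196]
wrist_force: [-0.7, -0.1, -0.1]
width: 0.0003
```

>>> send_rows:
  increments:
    - [-1,0,0.0032,0.0001,0.06]
    - [-1,0,0.0064,0.0004,0.12]
    - [-1,0,0.0096,0.0009,0.18]
    - [-1,0,0.0127,0.0015,0.24]
    - [-1,0,0.0158,0.0024,0.3]

```text
time: 4.78
tool_pos: [0.5627, 0.2336, 0.083]
ee_rot: [-1.319, 1.57, -2.228]
wrist_force: [-0.0, 0.1, 0.7]
width: 0.0002
```

```bash
python3 - <<'E'
from h import *
p,a=cur();print(p,a,robot.get_obs()['time'],robot.get_obs()['width'],robot.get_obs()['wrist_force'])
d=snap('side','s3.png');s=snap('top','t3.png')
a_=cv2.resize(s['image'][160:240,215:295],(400,400),interpolation=cv2.INTER_CUBIC)
b=cv2.resize(d['image'][150:200,290:340],(400,400),interpolation=cv2.INTER_CUBIC)
cv2.imwrite('pics/c7.png',cv2.hconcat([a_,b])[:,:,::-1])
E
```

```text
[0.5627265  0.23364297 0.08303009] 0.6616769326877341 4.7833 0.00019323073371067627 [-0.03382386  0.13916257  0.74562791]
```

View pics/c7.png

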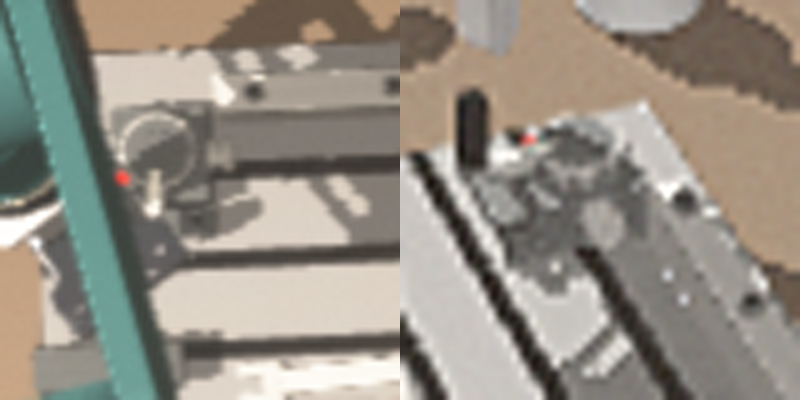

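```bash
python3 - <<'E'
from h import *
p,a=cur();print(p,a)
d=snap('side');s=snap('top')
print(proj(d,p),proj(s,p),'K:',[proj(d,[x,.1925,.105]) for x in(.538,.543,.548)])
b=cv2.resize(d['image'][120:195,270:345],(600,600),interpolation=cv2.INTER_CUBIC)
cv2.imwrite('pics/c8.png',b[:,:,::-1])
E
```

```text
[0.56287499 0.23373101 0.08295858] 0.6648956868915519
[300.97125591 159.25879138] [231.47099455 200.9973349 ] K: [array([297.8979031 , 161.78081345]), array([299.17312116, 161.5467918 ]), array([300.44627339, 161.31313224])]
```

View pics/c8.png

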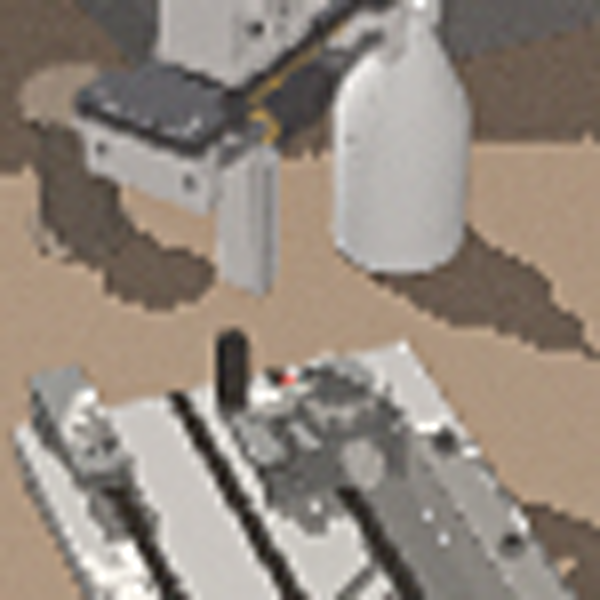

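```bash
python3 - <<'E'
from h import *
d=snap('side');s=snap('top')
for z in(.1831,.202): print(z,proj(d,[.1644,-.5243,z]),proj(s,[.1644,-.5243,z]))
a=cv2.imread('pics/side0.png')[270:370,170:270];b=cv2.imread('pics/top0.png')[310:400,500:590]
a=cv2.resize(a,(400,400),interpolation=cv2.INTER_CUBIC);b=cv2.resize(b,(400,400),interpolation=cv2.INTER_CUBIC)
for z,c in((.1831,(0,0,255)),(.202,(255,0,0))):
  for sg in(-.047,.047):
    P=[.1644+sg*.299,-.5243-sg*.954,z];u,v=proj(d,P);cv2.circle(a,(int((u-170+.5)*4),int((v-270+.5)*4)),4,c,-1)
cv2.imwrite('pics/c9.png',cv2.hconcat([a,b]))
E
```

```text
0.1831 [231.11180872 345.26402658] [520.99070632 351.47232927]
0.202 [230.17554986 340.64717302] [524.19741146 352.68457358]
```

View pics/c9.png

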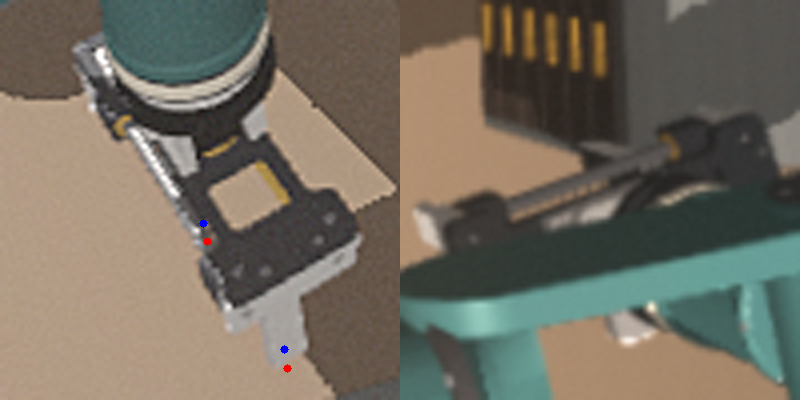

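>>> send_rows:
  increments:
    - [-1,-0.03,0,0,0]
    - [-1,-0.06,0,0,0]
    - [0,-0.06,0,0,0]

```text
time: 5.33
tool_pos: [0.566, 0.2345, 0.1505]
ee_rot: [1.199, 1.559, 0.293]
wrist_force: [0.8, 0.6, 1.6]
width: 0.0043
```

```bash
python3 - <<'E'
from h import *
p,a=cur();print(p,a)
print(call(p,a,[.545,.1945,.145],a+.6),call([.545,.1945,.145],a+.6,[.545,.1945,.145],np.pi/2),np.pi/2-a)
E
```

```text
[0.56595107 0.23448649 0.15046505] 0.6652090299360974
[ 0.0055 -0.0412  0.0185 -0.6   ] [-0.      0.      0.     -0.3056] 0.9055872968587991
```

>>> send_rows:
  increments:
    - [0,0,-0.0076,0.004,-0.12]
    - [0,0,-0.0152,0.008,-0.24]
    - [0,0,-0.0228,0.012,-0.36]
    - [0,0,-0.0304,0.016,-0.48]
    - [0,0,-0.038,0.0198,-0.6]

```text
time: 5.75
tool_pos: [0.5447, 0.194, 0.1429]
ee_rot: [-0.753, 1.571, -1.053]
wrist_force: [0.1, 0.4, -0.2]
width: 0.037
```

>>> send_rows:
  increments:
    - [0,0,0,0,-0.1]
    - [0,0,0,0,-0.2]
    - [0,0,0,0,-0.3]
    - [0,0,0,0,-0.3]
    - [0,0,0,0,-0.3]

```text
time: 6.17
tool_pos: [0.5449, 0.1944, 0.143]
ee_rot: [-1.676, 1.571, -1.685]
wrist_force: [0.2, 0.7, -0.0]
width: 0.0468
```

```bash
python3 - <<'E'
from h import *
p,a=cur();print(p,a)
print(call(p,a,[.545,.1945,.068],np.pi/2))
d=snap('side')
b=d['image'][120:195,270:345]
b=cv2.resize(b,(600,600),interpolation=cv2.INTER_CUBIC)
for z,c in((p[2],(255,0,0)),(p[2]+.0188,(0,0,255))):
  for sg in(-.0235,.0235):
    u,v=proj(d,[p[0],p[1]+sg,z]);cv2.circle(b,(int((u-270+.5)*8),int((v-120+.5)*8)),4,c,-1)
cv2.imwrite('pics/c10.png',b[:,:,::-1])
E
```

```text
[0.54490325 0.19440604 0.14297765] 1.5622534367470784
[ 0.075   0.0001  0.0001 -0.0085]
```

View pics/c10.png

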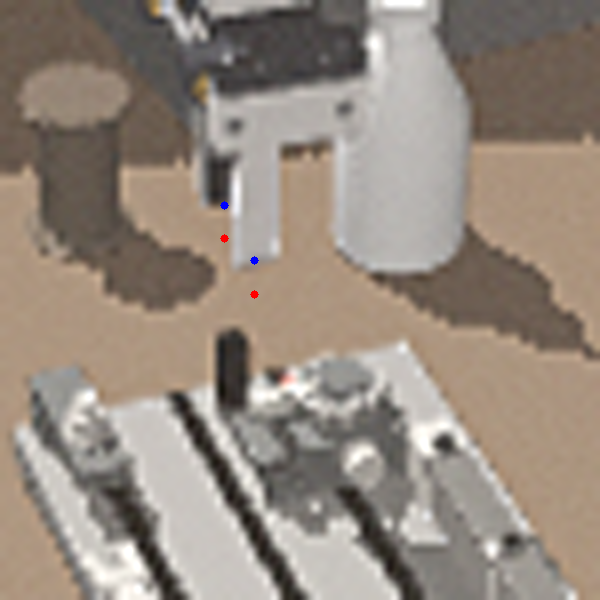

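>>> send_rows:
  increments:
    - [0,0.02,0,-0.001,0]
    - [0,0.04,0,-0.001,0]
    - [0,0.06,0,-0.001,0]
    - [0,0.072,0,-0.001,0]
    - [0,0.079,0,-0.001,0]

```text
time: 6.63
tool_pos: [0.5428, 0.1942, 0.0618]
ee_rot: [-2.854, 1.567, -2.861]
wrist_force: [-0.1, -0.3, 1.1]
width: 0.0472
```

>>> send_rows:
  increments:
    - [0,0,0,0,0]
    - [-1,0,0,0,0]
    - [-1,0,0,0,0]
    - [-1,0,0,0,0]
    - [-1,0,0,0,0]

```text
time: 7.05
tool_pos: [0.5449, 0.1947, 0.0655]
ee_rot: [0.203, 1.568, 0.196]
wrist_force: [-0.6, -0.6, 0.5]
width: 0.0237
```

>>> send_rows:
  increments:
    - [-1,0,0,0,0]
    - [-1,0,0,0,0]
    - [-1,0,0,0,0]

```text
time: 7.3
tool_pos: [0.5445, 0.1959, 0.0653]
ee_rot: [0.967, 1.568, 0.961]
wrist_force: [0.3, 3.6, 2.6]
width: 0.0154
```

>>> send_rows:
  increments:
    - [-1,0,0.0032,0.0001,0.06]
    - [-1,0,0.0064,0.0004,0.12]
    - [-1,0,0.0096,0.0009,0.18]
    - [-1,0,0.0127,0.0015,0.24]
    - [-1,0,0.0158,0.0024,0.3]

```text
time: 7.72
tool_pos: [0.5469, 0.2095, 0.0652]
ee_rot: [-0.744, 1.568, -1.053]
wrist_force: [-1.4, -1.2, 3.6]
width: 0.0153
```

>>> send_rows:
  increments:
    - [-1,0,0.0032,0.0001,0.06]
    - [-1,0,0.0064,0.0004,0.12]
    - [-1,0,0.0096,0.0009,0.18]
    - [-1,0,0.0127,0.0015,0.24]
    - [-1,0,0.0158,0.0024,0.3]

```text
time: 8.13
tool_pos: [0.5539, 0.2235, 0.0653]
ee_rot: [-0.584, 1.568, -1.194]
wrist_force: [-1.9, -1.0, 5.2]
width: 0.0155
```

>>> send_rows:
  increments:
    - [-1,0,0.0032,0.0001,0.06]
    - [-1,0,0.0064,0.0004,0.12]
    - [-1,0,0.0096,0.0009,0.18]
    - [-1,0,0.0127,0.0015,0.24]
    - [-1,0,0.0158,0.0024,0.3]

```text
time: 8.55
tool_pos: [0.5649, 0.2346, 0.0652]
ee_rot: [-0.471, 1.567, -1.381]
wrist_force: [-1.0, -1.7, 5.5]
width: 0.0155
```

```bash
python3 - <<'E'
from h import *
p,a=cur();print(p,a,robot.get_obs()['wrist_force'],robot.get_obs()['wrist_torque'])
d=snap('side');s=snap('top')
a_=cv2.resize(s['image'][160:240,215:295],(400,400),interpolation=cv2.INTER_CUBIC)
b=cv2.resize(d['image'][145:195,285:335],(400,400),interpolation=cv2.INTER_CUBIC)
cv2.imwrite('pics/c11.png',cv2.hconcat([a_,b])[:,:,::-1])
E
```

```text
[0.56485317 0.23464584 0.06523328] 0.6612901819142266 [-0.99649277 -1.74511651  5.54441304] [-0.45409996  0.19972642  0.0576486 ]
```

View pics/c11.png

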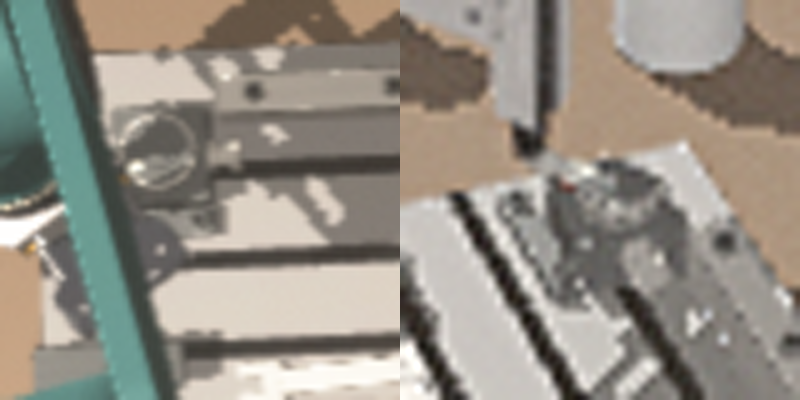

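>>> send_rows:
  increments:
    - [-1,0,0.0032,0.0001,0.06]
    - [-1,0,0.0064,0.0004,0.12]
    - [-1,0,0.0096,0.0009,0.18]
    - [-1,0,0.0122,0.0014,0.23]
    - [-1,0,0.0122,0.0014,0.23]

```text
time: 9.07
tool_pos: [0.5683, 0.236, 0.0649]
ee_rot: [-1.282, 1.55, -2.42]
wrist_force: [-17.1, -12.9, 15.8]
width: 0.0156
```

>>> send_rows:
  increments:
    - [-1,0,0.0015,0,0.03]
    - [-1,0,0.0015,0,0.03]

```text
time: 9.23
tool_pos: [0.5683, 0.2358, 0.0648]
ee_rot: [-1.283, 1.546, -2.45]
wrist_force: [-20.3, -15.2, 17.8]
width: 0.0154
```

>>> send_rows:
  increments:
    - [-1,0,0.0015,0,0.03]
    - [-1,0,0.0015,0,0.03]

```text
time: 9.4
tool_pos: [0.5683, 0.2355, 0.0647]
ee_rot: [-1.277, 1.543, -2.474]
wrist_force: [-24.2, -18.2, 19.7]
width: 0.0152
```

```bash
python3 - <<'E'
from h import *
p,a=cur();print(p,a,robot.get_obs()['wrist_force'],robot.get_obs()['wrist_torque'])
C=np.array([.598,.1965]);v=p[:2]-C;print(np.hypot(*v),np.pi-np.arctan2(v[1],v[0]))
d=snap('side');s=snap('top')
a_=cv2.resize(s['image'][170:220,220:270],(400,400),interpolation=cv2.INTER_CUBIC)
b=cv2.resize(d['image'][145:195,285:335],(400,400),interpolation=cv2.INTER_CUBIC)
cv2.imwrite('pics/c12.png',cv2.hconcat([a_,b])[:,:,::-1])
E
```

```text
[0.56829489 0.23554327 0.06474964] 0.3733333605115796 [-24.2291266  -18.2323448   19.67920641] [-3.35337334  4.50168333  0.2009519 ]
0.04905884912798163 0.9204029547874844
```

View pics/c12.png

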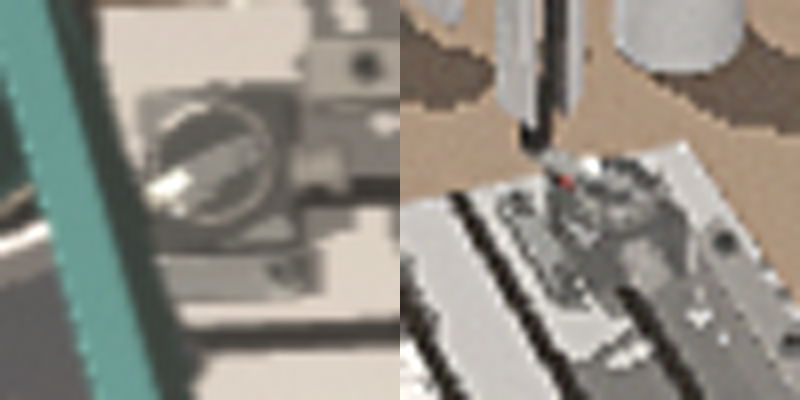

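>>> send_rows:
  increments:
    - [-1,0,-0.004,0,-0.05]
    - [-1,0,-0.008,0,-0.1]
    - [-1,0,-0.008,0,-0.1]

```text
time: 9.75
tool_pos: [0.5685, 0.2358, 0.0649]
ee_rot: [-0.836, 1.561, -1.932]
wrist_force: [-5.2, -8.1, 7.8]
width: 0.0151
```

Now I'll open, lift clear and look at the collar.

>>> send_rows:
  increments:
    - [-0.3,0,0,0,0]
    - [-0.3,0,0,0,0]
    - [-0.3,-0.03,0,0,0]
    - [-0.3,-0.06,0,0,0]
    - [-0.3,-0.09,0,0,0]

```text
time: 10.17
tool_pos: [0.5697, 0.2408, 0.1537]
ee_rot: [-1.639, 1.568, -2.734]
wrist_force: [0.3, 0.1, -0.1]
width: 0.0331
```

```bash
python3 - <<'E'
from h import *
p,a=cur();print(p,a,robot.get_obs()['time'])
d=snap('side','s5.png');s=snap('top','t5.png')
a_=cv2.resize(s['image'][165:225,210:270],(400,400),interpolation=cv2.INTER_CUBIC)
b=cv2.resize(d['image'][145:195,285:335],(400,400),interpolation=cv2.INTER_CUBIC)
cv2.imwrite('pics/c13.png',cv2.hconcat([a_,b])[:,:,::-1])
E
```

```text
[0.56973113 0.24076238 0.15367149] 0.47507981270775745 10.1667
```

View pics/c13.png

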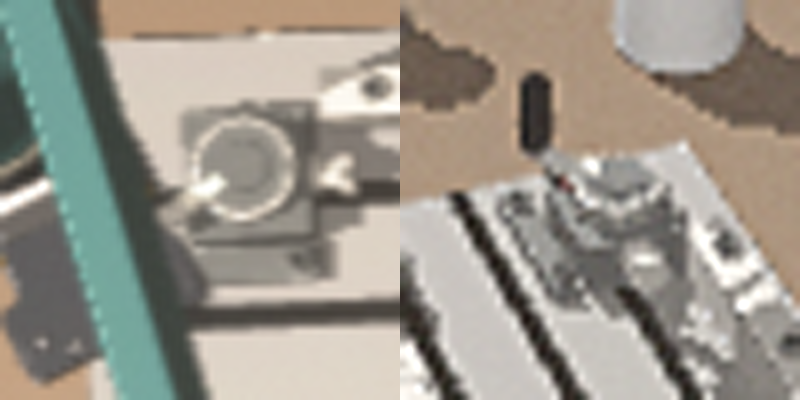

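```bash
python3 - <<'E'
from h import *
d=snap('side')
k0=onz(d,298.3,161.6,.105);k1=onz(d,301.5,154.7,.105);print(k0,k1,np.linalg.norm(k1-k0),2*np.arcsin(np.linalg.norm(k1-k0)/.104))
# red mark
for f in('side0','s5','top0','t5'):
    i=cv2.imread('pics/'+f+'.png').astype(int);m=(i[...,2]>150)&(i[...,1]<110)&(i[...,0]<110)
    if 'side' in f or f=='s5': m[:150]=0;m[200:]=0;m[:,:285]=0;m[:,340:]=0
    else: m[:165]=0;m[225:]=0;m[:,:210]=0;m[:,270:]=0
    y,x=np.nonzero(m);print(f,len(x),x.mean() if len(x) else 0,y.mean() if len(x) else 0)
E
```

```text
[0.53977542 0.19314935 0.105     ] [0.56462123 0.23227262 0.105     ] 0.046345915782427576 0.9237642570217193
side0 0 0 0
s5 0 0 0
top0 7 237.71428571428572 195.85714285714286
t5 0 0 0
```

```bash
python3 - <<'E'
from h import *
p,a=cur();print(p,a,robot.get_obs()['time'])
p=np.array([.5697,.2408,.154]);K=np.array([.630,-.233,.150]);A=-.05
for i in range(1,4):
    p2=p+(K-p)/(4-i);a2=a+(A-a)/(4-i);print(call(p,a,p2,a2));p,a=p2,a2
E
```

```text
[0.57230783 0.24166865 0.15739996] 0.47506569024477097 10.3167
[ 0.0013 -0.0544  0.1496  0.175 ]
[ 0.0013 -0.0275  0.1568  0.175 ]
[0.0013 0.0002 0.1592 0.175 ]
```

>>> send_rows:
  increments:
    - [0,0,-0.011,0.03,0.035]
    - [0,0,-0.022,0.06,0.07]
    - [0,0,-0.033,0.09,0.105]
    - [0,0,-0.044,0.12,0.14]
    - [0,0,-0.054,0.15,0.175]

```text
time: 10.73
tool_pos: [0.5897, 0.0815, 0.1513]
ee_rot: [-1.753, 1.567, -3.025]
wrist_force: [0.5, 0.2, 0.6]
width: 0.0469
```

>>> send_rows:
  increments:
    - [0,0,-0.0055,0.0315,0.035]
    - [0,0,-0.011,0.063,0.07]
    - [0,0,-0.0165,0.0945,0.105]
    - [0,0,-0.022,0.126,0.14]
    - [0,0,-0.0275,0.157,0.175]

```text
time: 11.15
tool_pos: [0.6098, -0.0767, 0.1512]
ee_rot: [-1.858, 1.567, 2.978]
wrist_force: [0.5, -0.1, 0.4]
width: 0.0471
```

>>> send_rows:
  increments:
    - [0,0,0,0.032,0.035]
    - [0,0,0,0.064,0.07]
    - [0,0,0,0.096,0.105]
    - [0,0,0,0.128,0.14]
    - [0,0,0,0.159,0.175]

```text
time: 11.57
tool_pos: [0.6297, -0.2343, 0.151]
ee_rot: [-1.9, 1.567, 2.76]
wrist_force: [-0.2, 0.6, 0.0]
width: 0.047
```

```bash
python3 - <<'E'
from h import *
p,a=cur();print(p,a,robot.get_obs()['time'])
d=snap('side','s6.png');s=snap('top','t6.png')
t0=cv2.imread('pics/top0.png')
f=lambda i:cv2.resize(i[168:224,225:281],(400,400),interpolation=cv2.INTER_CUBIC)
cv2.imwrite('pics/c14.png',cv2.hconcat([f(t0),f(s['image'][:,:,::-1])]))
b=cv2.resize(d['image'][145:195,285:335],(400,400),interpolation=cv2.INTER_CUBIC)
e=cv2.resize(d['image'][195:275,320:400],(400,400),interpolation=cv2.INTER_CUBIC)
cv2.imwrite('pics/c15.png',cv2.hconcat([b,e])[:,:,::-1])
E
```

```text
[ 0.62966696 -0.23431523  0.15102163] -0.052051172682516654 11.5667
```

View pics/c14.png

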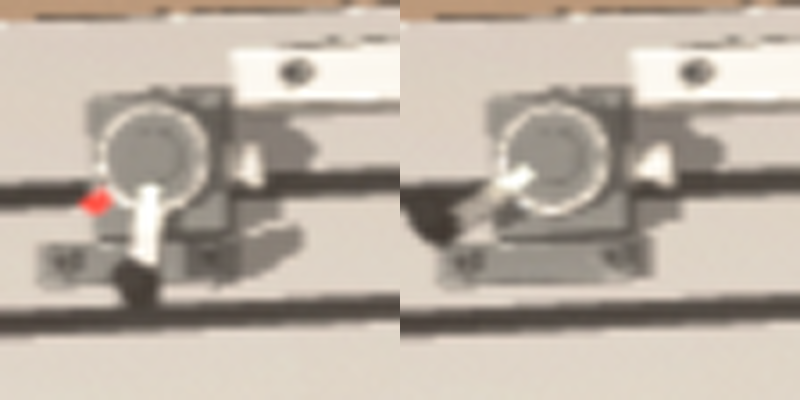

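View pics/c15.png

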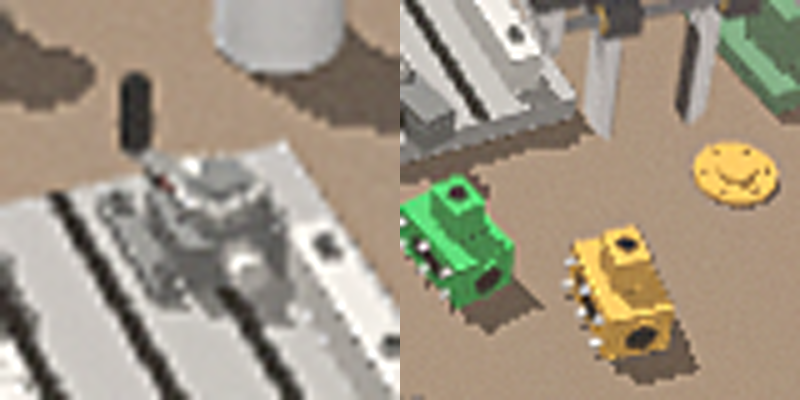

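```bash
python3 - <<'E'
from h import *
d=snap('side');s=snap('top')
y=np.deg2rad(2.67);R=np.array([[np.cos(y),-np.sin(y)],[np.sin(y),np.cos(y)]]);c=np.array([.5635,.1036])
for u in(261.6,263.0): print(R.T@(onz(s,u,168+165/7.14,.044)[:2]-c))
p,a=cur()
b=d['image'][195:275,320:400];b=cv2.resize(b,(600,600),interpolation=cv2.INTER_CUBIC)
for z,cc in((p[2],(255,0,0)),(p[2]+.0188,(0,0,255))):
  for sg in(-.0235,.0235):
    u,v=proj(d,[p[0]+sg,p[1],z]);cv2.circle(b,(int((u-320+.5)*7.5),int((v-195+.5)*7.5)),4,cc,-1)
cv2.imwrite('pics/c16.png',b[:,:,::-1])
m=s['image'][150:230,360:440];cv2.imwrite('pics/c17.png',cv2.resize(m,(600,600))[:,:,::-1])
E
```

```text
[0.03631435 0.0490307 ]
[0.03614555 0.0450145 ]
```

View pics/c16.png

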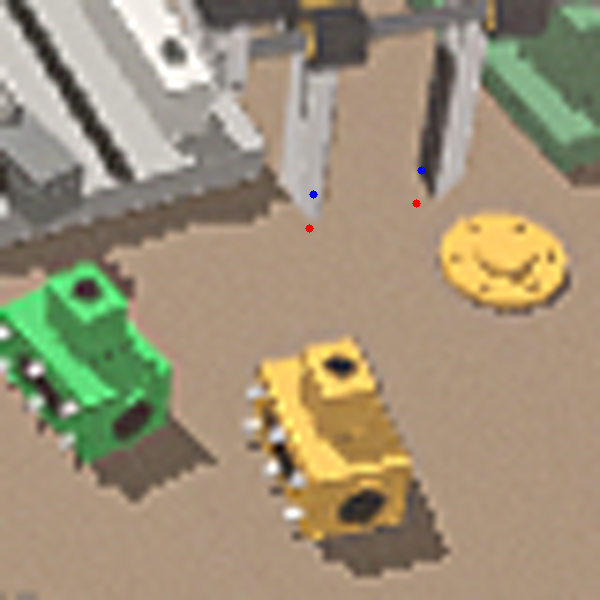

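View pics/c17.png

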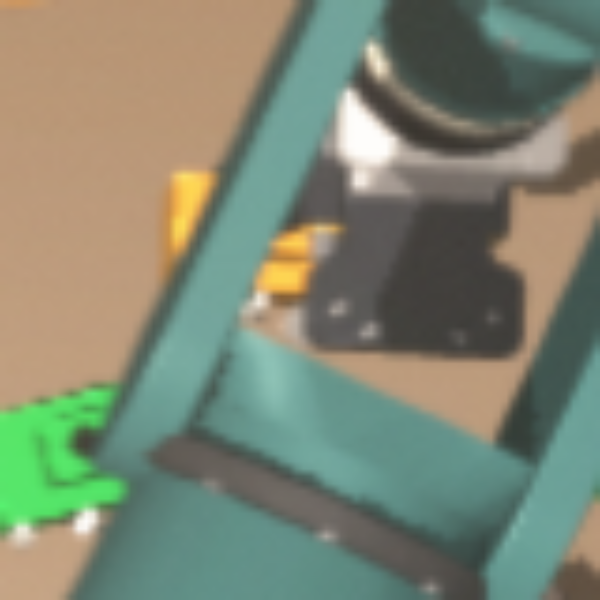

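>>> send_rows:
  increments:
    - [-0.15,0.025,0.001,0,0]
    - [-0.15,0.05,0.001,0,0]
    - [-0.15,0.07,0.001,0,0]
    - [-0.15,0.09,0.001,0,0]
    - [-0.15,0.09,0.001,0,0]

```text
time: 12.18
tool_pos: [0.6281, -0.2294, 0.0574]
ee_rot: [-1.99, 1.559, 2.675]
wrist_force: [-0.6, 0.4, -0.7]
width: 0.0399
```

>>> send_rows:
  increments:
    - [-0.15,0,0,0,0]
    - [-0.15,0,0,0,0]

```text
time: 12.35
tool_pos: [0.6322, -0.2322, 0.0652]
ee_rot: [1.298, 1.57, -0.322]
wrist_force: [0.3, -0.1, 0.5]
width: 0.0402
```

```bash
python3 - <<'E'
from h import *
d=snap('side');p,a=cur();print(p,a)
b=d['image'][215:275,335:395];b=cv2.resize(b,(600,600),interpolation=cv2.INTER_CUBIC)
cv2.imwrite('pics/c18.png',b[:,:,::-1])
E
```

```text
[ 0.63270473 -0.2327      0.0661544 ] -0.049307666145310375
```

View pics/c18.png

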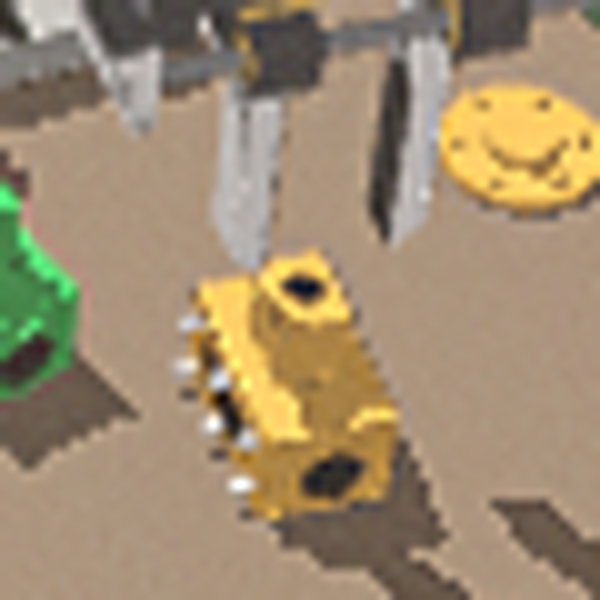

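>>> send_rows:
  increments:
    - [-0.15,0.008,-0.003,0,0]
    - [-0.15,0.015,-0.003,0,0]
    - [-0.15,0.022,-0.003,0,0]
    - [-0.15,0.026,-0.003,0,0]
    - [-0.15,0.026,-0.003,0,0]

```text
time: 12.82
tool_pos: [0.6275, -0.2325, 0.0361]
ee_rot: [-1.944, 1.568, 2.717]
wrist_force: [-0.3, 0.4, -0.1]
width: 0.0402
```

```bash
python3 - <<'E'
from h import *
d=snap('side');p,a=cur();print(p,a,robot.get_obs()['wrist_force'])
b=d['image'][215:275,335:395];b=cv2.resize(b,(600,600),interpolation=cv2.INTER_CUBIC)
cv2.imwrite('pics/c19.png',b[:,:,::-1])
E
```

```text
[ 0.62791336 -0.23269711  0.03693744] -0.050635818702098656 [0.46618867 0.16501179 0.68735335]
```

View pics/c19.png

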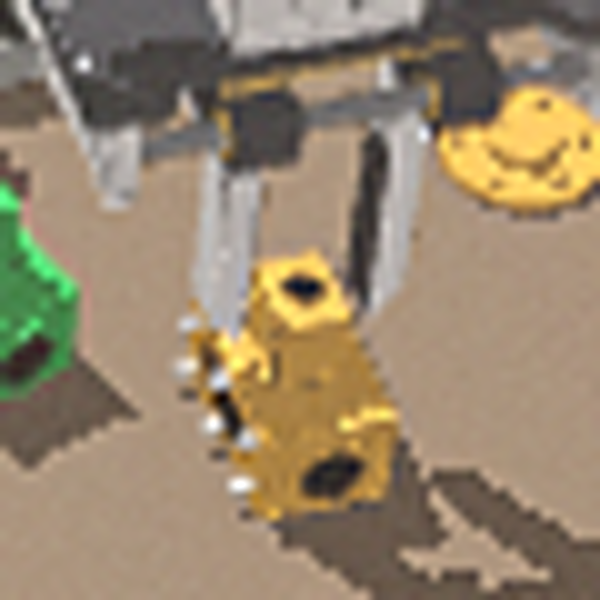

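>>> send_rows:
  increments:
    - [-0.15,0.004,0,0,0]
    - [-0.15,0.007,0,0,0]
    - [-0.15,0.007,0,0,0]

```text
time: 13.12
tool_pos: [0.6283, -0.2328, 0.0304]
ee_rot: [-1.882, 1.57, 2.78]
wrist_force: [-0.2, -0.0, 0.4]
width: 0.0398
```

>>> send_rows:
  increments:
    - [-0.15,0.003,0,0,0]
    - [-0.15,0.003,0,0,0]

```text
time: 13.28
tool_pos: [0.6284, -0.2328, 0.0277]
ee_rot: [-1.81, 1.57, 2.851]
wrist_force: [0.1, 0.4, 0.5]
width: 0.0399
```

>>> send_rows:
  increments:
    - [-0.15,0.003,0,0,0]
    - [-0.15,0.003,0,0,0]

```text
time: 13.45
tool_pos: [0.6283, -0.2328, 0.0246]
ee_rot: [-1.801, 1.57, 2.861]
wrist_force: [-0.3, -0.1, -0.4]
width: 0.0399
```

>>> send_rows:
  increments:
    - [-0.15,0.002,0,0,0]
    - [-0.15,0.002,0,0,0]

```text
time: 13.62
tool_pos: [0.6284, -0.2328, 0.0228]
ee_rot: [-1.785, 1.57, 2.877]
wrist_force: [-0.6, 0.6, -0.1]
width: 0.04
```

>>> send_rows:
  increments:
    - [-0.15,0.002,0,0,0]
    - [-0.15,0.002,0,0,0]

```text
time: 13.78
tool_pos: [0.6284, -0.2328, 0.0208]
ee_rot: [-1.838, 1.57, 2.824]
wrist_force: [0.7, 0.4, -1.0]
width: 0.0401
```

>>> send_rows:
  increments:
    - [-0.15,0.002,0,0,0]
    - [-0.15,0.002,0,0,0]

```text
time: 13.95
tool_pos: [0.6284, -0.2328, 0.0188]
ee_rot: [-1.826, 1.57, 2.836]
wrist_force: [-0.5, -0.3, -0.2]
width: 0.0401
```

>>> send_rows:
  increments:
    - [-1,0,0,0,0]
    - [-1,0,0,0,0]
    - [-1,0,0,0,0]
    - [-1,0,0,0,0]
    - [-1,0,0,0,0]

```text
time: 14.37
tool_pos: [0.6289, -0.233, 0.0193]
ee_rot: [1.252, 1.57, -0.369]
wrist_force: [0.8, 0.1, -0.8]
width: 0.0242
```

```bash
python3 - <<'E'
from h import *
d=snap('side');p,a=cur();o=robot.get_obs();print(p,a,o['wrist_force'],o['width'])
b=d['image'][215:275,335:395];b=cv2.resize(b,(600,600),interpolation=cv2.INTER_CUBIC)
cv2.imwrite('pics/c20.png',b[:,:,::-1])
E
```

```text
[ 0.62888519 -0.2329853   0.01930862] -0.05050885305480081 [ 1.53724079 -0.15123279 -0.92110318] 0.024046881335237427
```

View pics/c20.png

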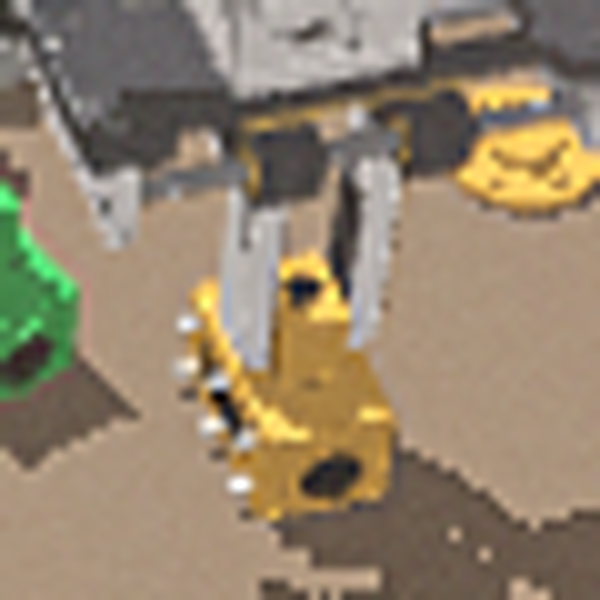

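>>> send_rows:
  increments:
    - [-1,-0.01,0,0,0]
    - [-1,-0.03,0,0,0]
    - [-1,-0.055,0,0,0]
    - [-1,-0.08,0,0,0]
    - [-1,-0.1,0,0,0]

```text
time: 14.83
tool_pos: [0.6277, -0.2326, 0.1196]
ee_rot: [-1.882, 1.568, 2.78]
wrist_force: [0.5, -0.5, -5.5]
width: 0.0238
```

```bash
python3 - <<'E'
from h import *
p,a=cur();o=robot.get_obs();print(p,a,o['wrist_force'],o['width'])
p=np.array([.6286,-.233,.1193]);K=np.array([.5896,.1028,.1193]);A=.0466
for i in range(1,4):
    p2=p+(K-p)/(4-i);a2=a+(A-a)/(4-i);print(call(p,a,p2,a2));p,a=p2,a2
E
```

```text
[ 0.62774023 -0.23259863  0.11960146] -0.05056784529224083 [ 0.4797604  -0.54559708 -5.50882681] 0.023814723808761686
[-0.     -0.0186 -0.1111 -0.0324]
[-0.     -0.015  -0.1117 -0.0324]
[-0.     -0.0114 -0.1121 -0.0324]
```

>>> send_rows:
  increments:
    - [-1,0,-0.0025,-0.015,-0.005]
    - [-1,0,-0.0065,-0.039,-0.012]
    - [-1,0,-0.0105,-0.063,-0.019]
    - [-1,0,-0.0146,-0.087,-0.026]
    - [-1,0,-0.0186,-0.111,-0.0325]

```text
time: 15.25
tool_pos: [0.6134, -0.1187, 0.1164]
ee_rot: [-1.925, 1.565, 2.77]
wrist_force: [0.7, 0.5, -5.4]
width: 0.0239
```

>>> send_rows:
  increments:
    - [-1,0,-0.003,-0.0223,-0.0065]
    - [-1,0,-0.006,-0.0447,-0.013]
    - [-1,0,-0.009,-0.067,-0.0195]
    - [-1,0,-0.012,-0.0893,-0.026]
    - [-1,0,-0.015,-0.1117,-0.0325]

```text
time: 15.67
tool_pos: [0.6002, -0.007, 0.1165]
ee_rot: [-1.762, 1.565, 2.966]
wrist_force: [-0.2, 0.1, -6.4]
width: 0.0241
```

>>> send_rows:
  increments:
    - [-1,0,-0.003,-0.025,-0.0065]
    - [-1,0,-0.006,-0.05,-0.013]
    - [-1,0,-0.009,-0.075,-0.0195]
    - [-1,0,-0.011,-0.1,-0.026]
    - [-1,0,-0.0115,-0.112,-0.0325]

```text
time: 16.08
tool_pos: [0.5866, 0.1066, 0.1167]
ee_rot: [-1.981, 1.565, 2.783]
wrist_force: [-0.0, 0.3, -5.9]
width: 0.024
```

>>> send_rows:
  increments:
    - [-1,0.015,0,0,0]
    - [-1,0.03,0,0,0]
    - [-1,0.045,0,0,0]
    - [-1,0.052,0,0,0]
    - [-1,0.052,0,0,0]

```text
time: 16.5
tool_pos: [0.5864, 0.1025, 0.0631]
ee_rot: [-1.506, 1.563, -3.029]
wrist_force: [-1.2, -0.4, -6.4]
width: 0.0238
```

```bash
python3 - <<'E'
from h import *
p,a=cur();o=robot.get_obs();print(p,a,o['wrist_force'],o['width'],o['time'])
d=snap('side');s=snap('top')
b=d['image'][150:230,280:360];b=cv2.resize(b,(400,400),interpolation=cv2.INTER_CUBIC)
e=s['image'][165:225,240:300];e=cv2.resize(e,(400,400),interpolation=cv2.INTER_CUBIC)
cv2.imwrite('pics/c21.png',cv2.hconcat([b,e])[:,:,::-1])
E
```

```text
[0.58636963 0.10245817 0.06307172] 0.047199796037945135 [-1.21061818 -0.37691806 -6.44403014] 0.023788727941328705 16.5
```

View pics/c21.png

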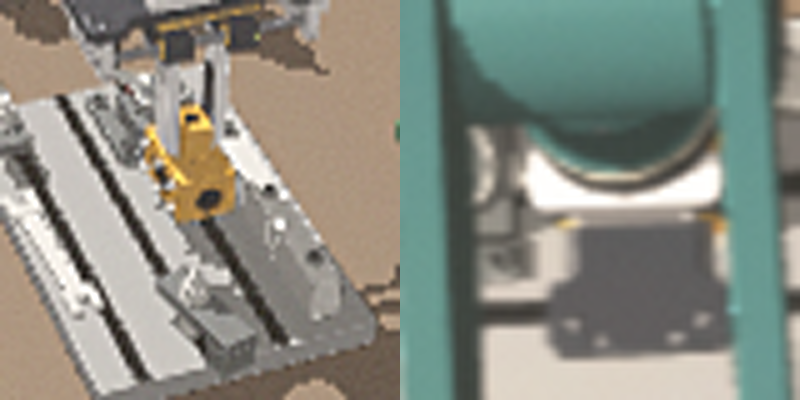

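>>> send_rows:
  increments:
    - [-1,0.005,0,0,0]
    - [-1,0.01,0,0,0]
    - [-1,0.015,0,0,0]
    - [-1,0.015,0,0,0]

```text
time: 16.93
tool_pos: [0.5887, 0.1025, 0.0509]
ee_rot: [-1.488, 1.569, -3.012]
wrist_force: [-1.2, 0.4, -6.2]
width: 0.0237
```

>>> send_rows:
  increments:
    - [-1,0.002,0,0,0]
    - [-1,0.004,0,0,0]
    - [-1,0.004,0,0,0]

```text
time: 17.18
tool_pos: [0.5893, 0.1026, 0.0477]
ee_rot: [-1.326, 1.57, -2.849]
wrist_force: [0.6, -0.1, -5.6]
width: 0.0237
```

>>> send_rows:
  increments:
    - [-1,0.002,0,0,0]
    - [-1,0.002,0,0,0]

```text
time: 17.35
tool_pos: [0.5894, 0.1026, 0.0459]
ee_rot: [-1.227, 1.57, -2.751]
wrist_force: [-1.4, 0.8, -6.7]
width: 0.0237
```

>>> send_rows:
  increments:
    - [-1,0.002,0,0,0]
    - [-1,0.002,0,0,0]

```text
time: 17.52
tool_pos: [0.5898, 0.1027, 0.0443]
ee_rot: [1.529, 1.57, 0.005]
wrist_force: [0.3, 0.1, -6.2]
width: 0.0237
```

>>> send_rows:
  increments:
    - [-1,0.001,0,0,0]
    - [-1,0.001,0,0,0]

```text
time: 17.68
tool_pos: [0.5899, 0.1027, 0.0443]
ee_rot: [1.517, 1.57, -0.007]
wrist_force: [-1.3, -0.4, -1.4]
width: 0.0238
```

>>> send_rows:
  increments:
    - [-1,0.001,0,0,0]
    - [-1,0.001,0,0,0]

```text
time: 17.85
tool_pos: [0.5903, 0.1027, 0.0443]
ee_rot: [1.561, 1.568, 0.037]
wrist_force: [-1.4, 0.2, 4.3]
width: 0.0238
```

>>> send_rows:
  increments:
    - [-1,0.001,0,0,0]
    - [-1,0.001,0,0,0]

```text
time: 18.02
tool_pos: [0.5907, 0.1028, 0.0442]
ee_rot: [1.562, 1.567, 0.038]
wrist_force: [-3.8, -0.4, 7.2]
width: 0.0239
```

>>> send_rows:
  increments:
    - [-1,-0.001,0.002,0,0]
    - [-1,-0.001,0.004,0,0]
    - [-1,-0.001,0.006,0,0]
    - [-1,-0.001,0.008,0,0]
    - [-1,-0.001,0.008,0,0]

```text
time: 18.43
tool_pos: [0.5989, 0.1032, 0.0443]
ee_rot: [1.595, 1.567, 0.071]
wrist_force: [-1.4, 0.2, 6.7]
width: 0.0235
```

>>> send_rows:
  increments:
    - [-1,0,0.001,0,0]
    - [-1,0,0.002,0,0]
    - [-1,0,0.002,0,0]

```text
time: 18.68
tool_pos: [0.5995, 0.1032, 0.0442]
ee_rot: [1.28, 1.571, -0.244]
wrist_force: [-5.2, 0.3, 8.5]
width: 0.0239
```

>>> send_rows:
  increments:
    - [-1,0,0.001,0,0]
    - [-1,0,0.001,0,0]

```text
time: 18.85
tool_pos: [0.5995, 0.1032, 0.0442]
ee_rot: [-1.487, 1.569, -3.01]
wrist_force: [-7.8, -1.2, 10.1]
width: 0.0238
```

>>> send_rows:
  increments:
    - [-1,0,0.001,0,0]
    - [-1,0,0.001,0,0]

```text
time: 19.02
tool_pos: [0.5994, 0.1032, 0.0443]
ee_rot: [-1.516, 1.567, -3.039]
wrist_force: [-10.4, -1.3, 10.8]
width: 0.0241
```

>>> send_rows:
  increments:
    - [-1,-0.001,-0.002,-0.002,0]
    - [-1,-0.001,-0.002,-0.004,0]
    - [-1,-0.001,-0.002,-0.006,0]
    - [-1,-0.001,-0.002,-0.008,0]
    - [-1,-0.001,-0.002,-0.008,0]

```text
time: 19.43
tool_pos: [0.5992, 0.1105, 0.0443]
ee_rot: [0.086, 1.569, -1.438]
wrist_force: [-3.7, -3.0, 5.4]
width: 0.0242
```

>>> send_rows:
  increments:
    - [-1,0,0,-0.001,0]
    - [-1,0,0,-0.002,0]
    - [-1,0,0,-0.002,0]

```text
time: 19.68
tool_pos: [0.5991, 0.1122, 0.0443]
ee_rot: [-0.01, 1.569, -1.534]
wrist_force: [-4.8, -3.1, 6.3]
width: 0.0237
```

>>> send_rows:
  increments:
    - [-1,0,0,-0.001,0]
    - [-1,0,0,-0.002,0]
    - [-1,0,0,-0.002,0]

```text
time: 19.93
tool_pos: [0.599, 0.1142, 0.0443]
ee_rot: [-0.03, 1.569, -1.554]
wrist_force: [-3.8, -2.8, 6.7]
width: 0.0235
```

>>> send_rows:
  increments:
    - [-1,0,0,-0.001,0]
    - [-1,0,0,-0.002,0]
    - [-1,0,0,-0.002,0]

```text
time: 20.18
tool_pos: [0.5989, 0.1149, 0.0443]
ee_rot: [-0.043, 1.567, -1.567]
wrist_force: [-4.4, -5.9, 6.7]
width: 0.0239
```

>>> send_rows:
  increments:
    - [-1,0,0,-0.001,0]
    - [-1,0,0,-0.002,0]
    - [-1,0,0,-0.002,0]

```text
time: 20.43
tool_pos: [0.5989, 0.115, 0.0444]
ee_rot: [-0.036, 1.563, -1.56]
wrist_force: [-3.5, -9.1, 7.7]
width: 0.0235
```

>>> send_rows:
  increments:
    - [-1,0.001,0.001,0,0]
    - [-1,0.002,0.002,0,0]
    - [-1,0.003,0.003,0,0]
    - [-1,0.004,0.004,0,0]
    - [-1,0.004,0.004,0,0]

```text
time: 20.85
tool_pos: [0.5989, 0.1149, 0.0443]
ee_rot: [-0.815, 1.559, -2.34]
wrist_force: [-21.3, -12.3, 26.4]
width: 0.0235
```

```bash
python3 - <<'E'
from h import *
p,a=cur();o=robot.get_obs();print(p,a,o['wrist_force'],o['wrist_torque'],o['width'],o['time'])
d=snap('side');s=snap('top')
b=d['image'][155:205,290:340];b=cv2.resize(b,(600,600),interpolation=cv2.INTER_CUBIC)
cv2.imwrite('pics/c22.png',b[:,:,::-1])
E
```

```text
[0.59886574 0.11485756 0.0442618 ] 0.04603781397747135 [-21.33634565 -12.31013905  26.42905189] [-1.94225667  3.72206404  0.12346925] 0.023504356752752496 20.85
```

View pics/c22.png

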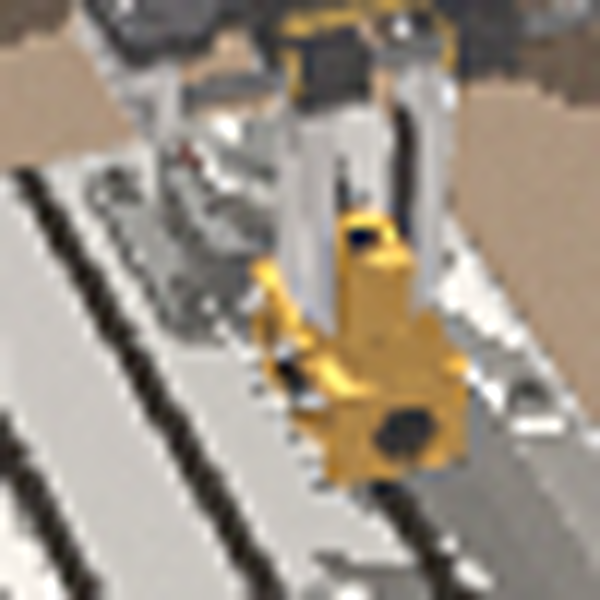

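>>> send_rows:
  increments:
    - [-1,0,0,0.001,0]
    - [-1,0.001,0,0.002,0]
    - [-1,0.001,0,0.002,0]

```text
time: 21.2
tool_pos: [0.5989, 0.1149, 0.0442]
ee_rot: [-1.061, 1.562, -2.585]
wrist_force: [-22.1, -8.0, 29.3]
width: 0.0237
```

```bash
python3 - <<'E'
from h import *
p,a=cur();o,R=tool();print(p,a,o['wrist_force'],o['wrist_torque'],o['width'],o['time']);print(np.round(np.rad2deg(R[:,0]),2),np.round(np.rad2deg(R[2]),2))
E
```

```text
[0.59885894 0.11490356 0.04420741] 0.04666937416190754 [-22.13857121  -7.95763311  29.32953112] [-1.34011753  3.97400427  0.08582456] 0.023724128212065224 21.2
[ -0.42  -0.26 -57.29] [-57.29  -0.43   0.24]
```

>>> send_rows:
  increments:
    - [-1,0,0,0,0]
    - [-1,0,0,0,0]
    - [-1,0,0,0,0]
    - [-1,0,0,0,0]
    - [-1,0,0,0,0]

```text
time: 21.62
tool_pos: [0.5989, 0.1149, 0.0442]
ee_rot: [-1.021, 1.562, -2.545]
wrist_force: [-22.5, -7.7, 28.2]
width: 0.0237
```

```bash
python3 - <<'E'
from h import *
o=robot.get_obs();print(o['wrist_force'],o['time'],o['qvel'].round(4))
snap('top','tf.png');d=snap('side','sf.png')
E
```

```text
[-22.46564626  -7.67066929  28.23259915] 21.6167 [-0.0001 -0.0008 -0.0007  0.0021  0.0008 -0.0001]
```

View pics/tf.png

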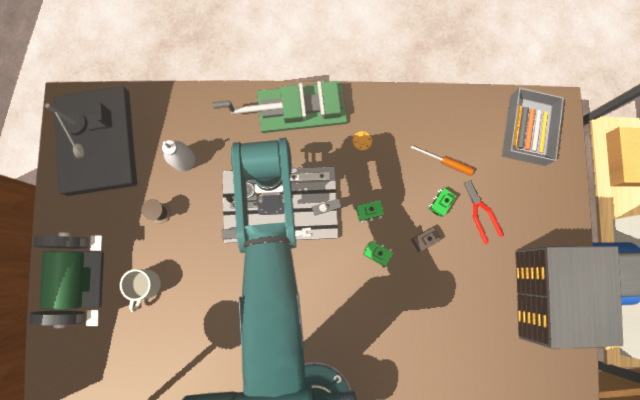

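View pics/sf.png

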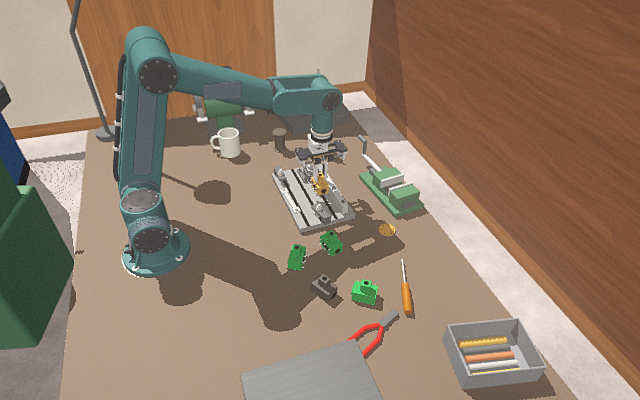

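The iron casting (428,238 in top), the green parts, the cover, the pliers and everything else are where they started. The casting at (321,185) in side is seated and the push is steady, so I'm handing in.

```bash
python3 - <<'E'
from bench import robot
print(robot.close_job())
E
```

```text
the job is handed in; nothing more can be done
None
```

The stop is locked, and the bronze casting is seated against the fence and pin, held there with a steady diagonal push. I handed the job in at about 21.6 s, still gripping and pushing.

- **Collar:** I turned it until it met the dead stop, about 0.93 rad by my measurement. That is less than the 1.2 rad described, so it probably started near 0.3 rather than 0. Afterwards the handle arm lay over the red mark, and the pin tip measured y ≈ 45.0 mm in the fixture frame, its run-out place.
- **Seating:** I gripped the casting by its boss and set it flat on the plate. I then slid it back until it met the fence and along until it met the pin. Both contacts came within about 2 mm of where I expected them.
- **Final hold:** The wrist force is steady at about 22 N back on the fence, 28 N down and 8 N towards the pin. The jaws are square to the fence to within measurement, and the tool leans about 0.5°.
- **Everything else:** In the last pictures the iron casting and the other bench items are where they started. The arm hid part of the plate, so I could not fully check the spanner.

**What went wrong or disagreed:**
- My first grip on the collar knob missed. The fingertips turned out to sit about 19 mm above the reported TCP, so I lowered the tool and gripped again.
- The two cameras disagreed by up to 6 mm, so I relied on the top view and on contact forces.
- I did not check visually for gaps at the fence and pin. Those contacts rest on force and position readings.

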